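# Sweep a cork through the sprung flap of the prep station

### The job

The used cork on the chopping board belongs in the scrap box under it: with one finger push the spring-loaded metal flap behind the board's far edge down and keep it open, and with the other finger push the cork over that edge so that it drops through into the box. Do not pinch or lift the cork, and do not shove it up onto the closed flap. Then draw the fingers out so that the flap springs fully shut, and leave the garlic, the egg cup and the mug where they stand.

Things in the scene. Friction and masses are not known exactly. Their poses are not given: they have to be found in the camera images.
- prep_station: Fixed chopping board on a steel scrap box, 325 mm deep (x) x 280 wide (y). Origin on the worktop under the middle of the board's far edge; +x points from the board over that edge to the flap (away from the robot, give or take yaw), +y left along the edge, z up. Board: flat, rimless, top at z = 105 mm, 20 thick, x -168 to 0, y -140 to 140. Box floor at z = 10 mm; it is open inside, also under the board.
- board_edge (a point): Middle of the board's far edge, on its top (z = 105 mm). Behind it lies the opening into the box: 120 mm in the station's x, y -122 to 122 mm, closed by the sloping flap. Steel cheeks beside the opening (y 126 to 138 mm either side) rise from board level to 143 mm; the hinge rail behind it (x 126 to 146 mm) is 139 mm high.
- hinge_line (a point): Middle of the flap's hinge axis, 120 mm behind the board's edge and 32 mm above the board; the axis runs along the station's y. The flap is a smooth aluminium plate, 244 mm wide, 125 long, 3 thick. Shut, it slopes down from here towards the board at 17 degrees; its free edge lies just behind the board's edge, about 3 mm below the board's top.
- flap (a joint): Flap angle, rad: 0 shut, stop at 0.62. Pushed from above, its free edge swings down into the box; 1 to 4 N half-way along; springs shut when let go; the cork's weight does not open it. A vertical finger, its tip just above board level and its far side 65 mm behind the board's edge, holds it about 0.2 open, at 85 mm about 0.4; from 0.35 the cork drops through freely.
- cork_center (a point): Centre of the loose tapered cork stopper, 29 mm diameter x 30 high, 12 g, standing upright on the board, its centre 15 mm above the board's top and 30 to 55 mm in front of (on the -x side of) the board's far edge.
- garlic: Garlic bulb, 56 mm wide and high, loose, on the left of the board; origin at the centre of its underside. Not to be disturbed.
- egg_cup: Turned wooden egg cup, 47 mm wide, 58 high, loose on the worktop to the right; origin at the centre of its underside. Not to be disturbed.
- mug: Speckled stoneware mug, 84 x 122 mm with its handle, 100 high, loose on the worktop to the right; origin at its underside. Not to be disturbed.

How it is judged:
By the outcome, as a careful person would: the job done as asked, in the order asked, and still so for the second after the job is handed in, with the robot touching nothing.
It also fails if it takes over 35 s, if anything falls off the work surface, if the arm or the gripper's body presses on something with over 40 N, if the wrist force passes 120 N, or if a joint passes its speed limit or range.

### The arm

A 7-joint arm with a two-finger parallel gripper is mounted at the origin on a cart in front of the work surface, level with it; the furniture and walls round the work are solid. World frame = base frame: x ahead of the robot, y to its left, z up, the work surface at z = 0. Lengths are in m, angles in rad, forces in N, time in s.
With the tool pointing down it reaches from about 0.425 to 0.925 m from the base axis. Payload 6.8 kg.
Tool frame: the origin (TCP) lies midway between the tips of the shut fingers; the grasp point (between the pads) lies 19 mm behind it (grip_point_offset is the distance from the TCP to the grasp point, in m); y points along the fingers, x is the direction in which the jaws open and shut, and the axes are right-handed (so a half turn about y gives the same grasp; the last joint's range is limited). The gripper opens to 85 mm and grips with 20 to 120 N. Pads are 22 mm wide; open, the fingers measure 114 mm over their backs; the gripper's body (76 mm by 85 mm) begins 54 mm behind the grasp point. The pads swing forward as they close: fully open they stand 13 mm farther back than shut.
Start: joints at [1.01, 0.477, 0.022, 1.555, -0.011, 1.109, -0.083], TCP at [0.295, -0.607, 0.231] pointing down, gripper open.
Joint ranges: [-2.96, 2.96], [-0.34, 2.1], [-1.41, 1.46], [0.24, 2.44], [-1.37, 4.51], [0.17, 1.92], [-2.96, 2.96]. Speed limits (rad/s): [2.39, 2.39, 3.14, 3.14, 3.14, 3.14, 3.14].

### API

Orientations are given as a unit quaternion [w, x, y, z].
In Python, from station import get_obs, read_camera, hand_in, grip_point_offset gives the robot as it stands.
- The arm moves only by the tool play_rows, never from a script. Its argument "increments" is a list of rows, each a list of 2 entries, a list of its own where there are three numbers: the shift along the tool's x, y, z in m, then the turn, a rotation vector about the tool's x, y, z in degrees. In form: [[[tx, ty, tz], [ax, ay, az]], ...]. A call has 1 to 20 rows; each row shifts and turns the commanded pose from where the row before left it, along the tool's axes as they then stand; what a row does not reach is not made up. A row lasts 1/12 s, in which the tool goes at most 41.7 mm and 7.16 degrees, less where a joint would pass 70% of its speed; a pose out of reach is approached as far as the arm can. A call with a gripper value outside its range is refused whole. "gripper" is the finger opening in m, from 0 to 0.0854, set as the call begins (left out, the last holds). The fingers move at their own pace and stop on an object; "grip_force" is the grip in N (left out, the last holds). Time passes only in rows, so rows that do not move let the fingers close. It gives the time, the measured TCP pose, the force and the opening at its end, in the units of the state.
- get_obs(): the state, without advancing time (a new reading comes with each control period).
- read_camera(name): name is "scene" or "top" or "wrist"; returns a dict with "color" (400x640x3 uint8, red, green, blue), "range_z" (400x640 float32, m along the optical axis (not along the pixel's ray), 0 where there is no reading), "intrinsics" (3x3 intrinsics, pixels), "R" (3x3) and "t" (3): a world point X has camera coordinates R X + t; the wrist camera has in their place "hand_eye" (4x4, takes a point from camera to tool coordinates, whose origin is the TCP and whose axes are the tool frame's). Camera axes: x right, y down, z forward; pixel columns grow to the right and rows downward; lengths in m; the calibration is good to about 2 mm. The wrist camera is an equidistant fisheye: a pixel r from the principal point sees the ray r / f radians off the axis. A picture is of the moment at which its call begins: read the wrist's pose just before it.
- hand_in(): hands the job in, once; it reports no verdict.
The state is a dict: "t": time; "q": joint angles; "joint_vel": joint speeds; "joint_torque": joint torques, N m; "eef_pos": TCP position; "tool_rot": TCP orientation; "contact_force": force on the tool from outside, world axes, zero at the start; "torque": the same for the moment, N m; "gripper_width": opening from 0.0 (shut) to 1.0 (fully open).
Only numpy, scipy, OpenCV 4.12 (cv2) and the standard library are available. Lean on these libraries where they do the work, as an engineer would, in place of code of your own. Each camera call takes 0.05 s, during which the arm holds its last target. There are 200 camera calls.

## Working session

There is one attempt and no reset: what is moved stays moved. The work goes in short steps, Python scripts to look and compute and a tool call to move; the robot and the scene stay as the last step left them, time stands still between calls to the robot, and variables do not carry over. Pictures are saved under pics/ and viewed, about 8 in all and at most 12, crops included, and the job is handed in when it is done.

Besides the shell and the picture viewer there is one more tool, called after "Emit:" in YAML: its name, and indented under it one key for each argument. play_rows: Moves the arm, as the interface text tells. Its arguments: {"type":"object","properties":{"increments":{"type":"array","items":{"type":"array"}},"gripper":{"type":"number"},"grip_force":{"type":"number"}},"required":["increments"]}

```bash
mkdir -p pics; ls; python3 - <<'E'
from station import *
import cv2,numpy as np
o=get_obs();print(o['eef_pos'],o['tool_rot'],o['gripper_width'],grip_point_offset)
for n in ['scene','top']:
    c=read_camera(n);cv2.imwrite(f'pics/{n}0.png',c['color'][...,::-1]);np.savez(f'{n}.npz',**c);print(n,c['intrinsics'].tolist(),c['R'].tolist(),c['t'])
E
```

```text
pics
[ 0.29503722 -0.60646235  0.23032408] [ 0.59977686 -0.59916913  0.37557171 -0.37444621] 1.0007297387731684 0.0187
scene [[363.4918872977205, 0.0, 317.62701798992185], [0.0, 363.4918872977205, 199.79946212995944], [0.0, 0.0, 1.0]] [[-0.8083313710358118, -0.5882216251713205, -0.024407258759948126], [-0.22964782655994373, 0.35321204542646284, -0.9069195811768254], [0.5420906477293798, -0.7274864745453793, -0.42059619470208776]] [0.36485936 0.25991364 0.53479961]
top [[516.1238366088154, 0.0, 314.6194265325544], [0.0, 516.1238366088154, 211.06314501467554], [0.0, 0.0, 1.0]] [[0.010099832778920178, -0.9999172298677015, 0.007970369598711616], [-0.9906886322709558, -0.011088245181120556, -0.13569482196423566], [0.1357719678981641, -0.006525659545637526, -0.9907186222639373]] [-0.11939114  0.51235534  1.31771049]
```

View pics/top0.png

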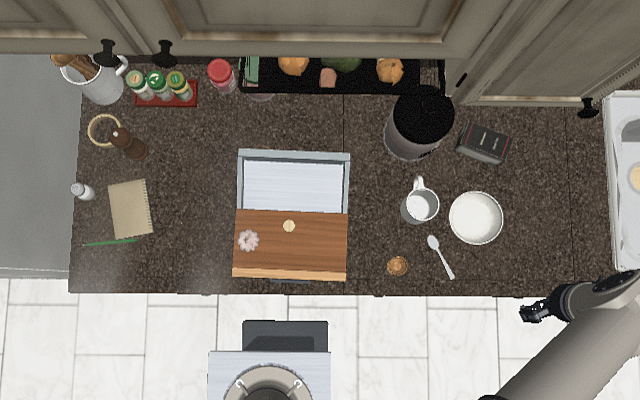

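View pics/scene0.png

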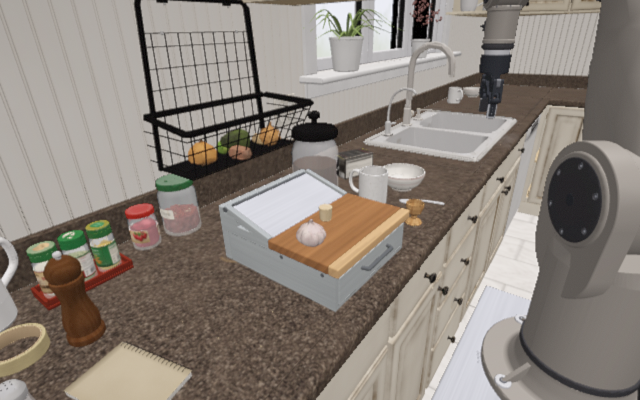

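The top view shows the cork at about (289,225), garlic at (248,240), the board's far edge at row ~210 and the flap above it. The scene view agrees: the cork is upright and the flap shut. Next I'll measure these.

```bash
cat > h.py <<'E'
import numpy as np,cv2
def load(n): return dict(np.load(n+'.npz'))
def ray(c,uv,z):
    d=c['R'].T@np.linalg.inv(c['intrinsics'])@np.array([uv[0],uv[1],1.]);o=-c['R'].T@c['t'];return o+d*(z-o[2])/d[2]
def cloud(c):
    v,u=np.mgrid[:400,:640];K=c['intrinsics'];r=c['range_z']
    P=np.stack([(u-K[0,2])/K[0,0]*r,(v-K[1,2])/K[1,1]*r,r],-1)
    return (P-c['t'])@c['R']
E
python3 - <<'E'
from h import *
c=load('top');im=c['color'].astype(int);P=cloud(c)
r,g,b=im[...,0],im[...,1],im[...,2]
roi=np.zeros((400,640),bool);roi[200:285,225:355]=1
print('px',im[225,289],im[230,320],im[275,290],im[180,290],P[225,289],P[230,320],P[180,290],P[240,248])
wood=((r-b)>35)&roi&(abs(P[...,2]-.105)<.012)
# far edge: for each column first wood row
pts=[]
for u in range(242,342):
    col=np.where(wood[200:240,u])[0]
    if len(col): pts.append((u,200+col[0]-.5))
W=np.array([ray(c,p,.105) for p in pts])
k=np.ones(len(W),bool)
for _ in range(4):
    a=np.polyfit(W[k,1],W[k,0],1);e=W[:,0]-np.polyval(a,W[:,1]);k=abs(e)<.003
print('edge x=a*y+b',a,k.sum(),e[k].std(),'yaw deg',np.degrees(np.arctan(-a[0])))
ys=[]
for v in range(215,265):
    col=np.where(wood[v,225:355])[0]
    ys.append((ray(c,(225+col[0]-.5,v),.105),ray(c,(225+col[-1]+.5,v),.105)))
ys=np.array(ys);yaw=np.arctan(-a[0])
ex=np.array([np.cos(yaw),np.sin(yaw)]);ey=np.array([-ex[1],ex[0]])
L=np.median(ys[:,0,:2]@ey);Rr=np.median(ys[:,1,:2]@ey);print('width',L-Rr)
m=(L+Rr)/2; x0=a[1]; # origin on edge with ey coordinate m
s=np.median(W[k,:2]@ex);O=ex*s+ey*m;print('board_edge',O)
# cork: points above board near
reg=np.zeros_like(roi);reg[205:245,270:308]=1
M=reg&(P[...,2]>.122)&(P[...,2]<.15)&(P[...,2]-0<.142)
for name,mm in (('cork',reg&(P[...,2]>.128)),('garlic',roi&(P[...,2]>.12)&(np.arange(640)<268)&(np.arange(400)[:,None]>222))):
    n,l,st,ce=cv2.connectedComponentsWithStats(mm.astype(np.uint8))
    for i in range(1,n):
        if st[i,4]<30: continue
        q=P[l==i];w=ray(c,ce[i],.135 if name=='cork' else .14)
        print(name,st[i],ce[i],'zmed',np.median(q[:,2]),q[:,2].max(),'station',(w[:2]-O)@ex,(w[:2]-O)@ey,w)
from scipy.spatial.transform import Rotation as Ro
R=Ro.from_quat([-0.59916913,0.37557171,-0.37444621,0.59977686]).as_matrix();print(R.round(3))
np.savez('st.npz',O=O,ex=ex,ey=ey)
E
```

```text
px [216 190 150] [154 106  76] [216 169 126] [213 219 224] [ 0.46534696 -0.0516627   0.1341719 ] [ 0.45688498 -0.12724901  0.10550722] [ 0.57890383 -0.05164898  0.12017298] [0.4266035  0.04430837 0.15125796]
edge x=a*y+b [0.03141859 0.5056607 ] 100 0.0007408895799872758 yaw deg -1.7995603627045946
width 0.27894213731302775
board_edge [ 0.50391001 -0.05606514]
cork [283 220  12  12 115] [288.4        225.62608696] zmed 0.13370366503618136 1.3759558820625364 station -0.04035260816668132 0.0045255535727854335 [ 0.46371942 -0.05027462  0.135     ]
garlic [237 229  24  24 388] [247.73969072 240.32989691] zmed 0.14066165928282492 1.3759558820625364 station -0.08039161205966644 0.0998728522553257 [0.42669436 0.046283   0.14      ]
[[ 0.437 -0.001  0.899]
 [-0.899  0.002  0.437]
 [-0.002 -1.    -0.   ]]
```

```bash
python3 - <<'E'
from h import *
from station import *
from scipy.spatial.transform import Rotation as Ro
o=get_obs();q=o['tool_rot'];R=Ro.from_quat([q[1],q[2],q[3],q[0]])
S=np.load('st.npz');O,ex,ey=S['O'],S['ex'],S['ey']
t=np.r_[O+ex*-.026+ey*.0045,.25]
h=np.degrees(np.arctan2(R.as_matrix()[1,0],R.as_matrix()[0,0]));turn=-(-1.8-h);print('turn',turn)
M=np.zeros((3,3));D=Ro.from_rotvec([0,np.radians(turn/20),0]);A=R
for i in range(20): M+=A.as_matrix();A=A*D
print(t,turn/20,np.linalg.solve(M,t-o['eef_pos']),A.as_matrix().round(3))
print(read_camera('wrist')['hand_eye'].round(3))
E
```

```text
turn -62.25793648536808
[ 0.47806415 -0.05075087  0.25      ] -3.112896824268404 [-0.00860936 -0.00094715  0.02951473] [[ 1.    -0.001  0.031]
 [-0.031  0.001  1.   ]
 [-0.001 -1.     0.001]]
[[ 1.     0.     0.001 -0.001]
 [-0.001 -0.299  0.954 -0.144]
 [ 0.    -0.954 -0.299  0.078]
 [ 0.     0.     0.     1.   ]]
```

Emit:
play_rows:
  increments:
    - [[-0.0086,-0.0009,0.0295],[0,-3.11,0]]
    - [[-0.0086,-0.0009,0.0295],[0,-3.11,0]]
    - [[-0.0086,-0.0009,0.0295],[0,-3.11,0]]
    - [[-0.0086,-0.0009,0.0295],[0,-3.11,0]]
    - [[-0.0086,-0.0009,0.0295],[0,-3.11,0]]
    - [[-0.0086,-0.0009,0.0295],[0,-3.11,0]]
    - [[-0.0086,-0.0009,0.0295],[0,-3.11,0]]
    - [[-0.0086,-0.0009,0.0295],[0,-3.11,0]]
    - [[-0.0086,-0.0009,0.0295],[0,-3.11,0]]
    - [[-0.0086,-0.0009,0.0295],[0,-3.11,0]]
    - [[-0.0086,-0.0009,0.0295],[0,-3.11,0]]
    - [[-0.0086,-0.0009,0.0295],[0,-3.11,0]]
    - [[-0.0086,-0.0009,0.0295],[0,-3.11,0]]
    - [[-0.0086,-0.0009,0.0295],[0,-3.11,0]]
    - [[-0.0086,-0.0009,0.0295],[0,-3.11,0]]
    - [[-0.0086,-0.0009,0.0295],[0,-3.11,0]]
    - [[-0.0086,-0.0009,0.0295],[0,-3.11,0]]
    - [[-0.0086,-0.0009,0.0295],[0,-3.11,0]]
    - [[-0.0086,-0.0009,0.0295],[0,-3.11,0]]
    - [[-0.0086,-0.0009,0.0295],[0,-3.11,0]]
  gripper: 0.0854

```text
t: 1.82
eef_pos: [0.4782, -0.0501, 0.2493]
tool_rot: [-0.707, 0.707, -0.01, 0.01]
contact_force: [0.7, 0.0, 0.7]
gripper_width: 1.001
```

```bash
cat >> h.py <<'E'
def state():
    from station import get_obs
    from scipy.spatial.transform import Rotation as Ro
    o=get_obs();S=np.load('st.npz');q=o['tool_rot'];p=o['eef_pos']
    R=Ro.from_quat([q[1],q[2],q[3],q[0]]).as_matrix()
    d=p[:2]-S['O'];print('t',o['t'],'station xyz mm',(1000*np.array([d@S['ex'],d@S['ey'],p[2]])).round(1),'F',np.round(o['contact_force'],1),'w',o['gripper_width'],'R',R.round(3).tolist())
    return o,R
E
python3 - <<'E'
from h import *
from station import *
state();c=read_camera('wrist');cv2.imwrite('pics/w1.png',c['color'][...,::-1]);np.savez('wrist.npz',**c);state()
c=read_camera('scene');cv2.imwrite('pics/s1.png',cv2.resize(c['color'][130:310,200:440,::-1],None,fx=3,fy=3))
E
```

```text
t 1.8167 station xyz mm [-25.8   5.2 249.3] F [0.7 0.  0.7] w 1.000822028147442 R [[1.0, 0.0, 0.03], [-0.03, -0.0, 1.0], [0.0, -1.0, -0.0]]
t 1.8667 station xyz mm [-27.1  12.  249.6] F [-0.2  5.1  0.4] w 0.9989185621163719 R [[1.0, -0.0, 0.019], [-0.019, 0.003, 1.0], [-0.0, -1.0, 0.003]]
```

View pics/w1.png

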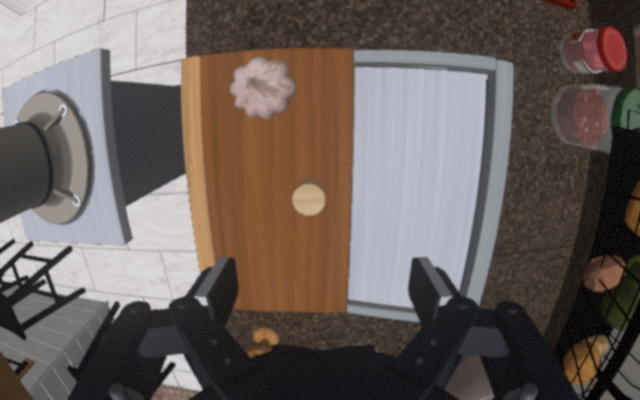

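View pics/s1.png

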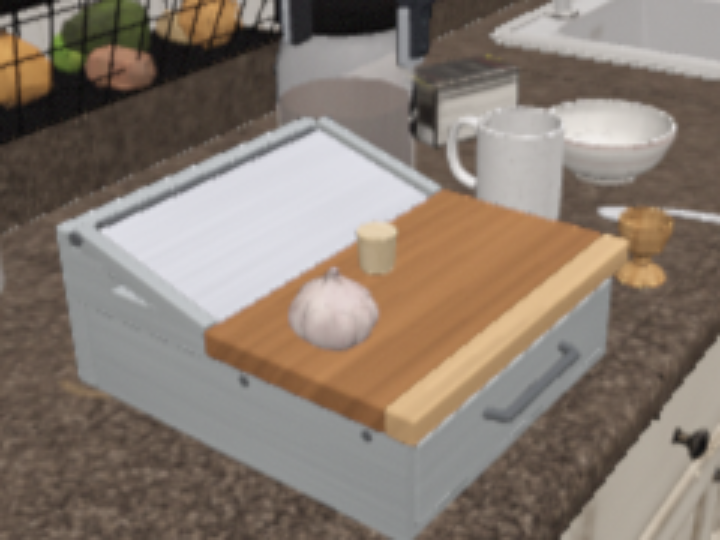

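The wrist view shows the cork at (309,199), the garlic at (263,88), the flap shut, and the jaws straddling along the station's x. The arm was still settling, so I'll hold still and check the cork and edge again with the wrist camera.

Emit:
play_rows:
  increments:
    - [[0,0,0],[0,0,0]]
    - [[0,0,0],[0,0,0]]
    - [[0,0,0],[0,0,0]]
    - [[0,0,0],[0,0,0]]

```text
t: 2.25
eef_pos: [0.4786, -0.0528, 0.2491]
tool_rot: [-0.707, 0.707, -0.012, 0.012]
contact_force: [0.9, 0.7, 0.4]
gripper_width: 1.001
```

```bash
python3 - <<'E'
from h import *
from station import *
o,R=state();c=read_camera('wrist');S=np.load('st.npz');H=c['hand_eye'];K=c['intrinsics'];im=c['color'].astype(int)
def wray(u,v,z):
    d=np.array([(u-K[0,2])/K[0,0],(v-K[1,2])/K[1,1]]);r=np.hypot(*d);k=np.sin(r)/r if r>1e-9 else 1
    dc=np.array([d[0]*k,d[1]*k,np.cos(r)])
    a=R@H[:3,3]+o['eef_pos'];b=R@H[:3,:3]@dc;w=a+b*(z-a[2])/b[2];e=w[:2]-S['O'];return 1000*np.array([e@S['ex'],e@S['ey']])
r,g,b=im[...,0],im[...,1],im[...,2]
m=np.zeros((400,640),np.uint8);sub=(r>185)&(g>150)&(b<185)&(r-b>35);m[170:230,275:340]=sub[170:230,275:340]
n,l,st,ce=cv2.connectedComponentsWithStats(m);i=1+np.argmax(st[1:,4]);print('cork',st[i],ce[i],wray(*ce[i],.135))
print('lr',wray(st[i,0]-.5,ce[i][1],.135),wray(st[i,0]+st[i,2]-.5,ce[i][1],.135))
for v in (120,160,240,280):
    row=(r-b)[v,300:400]; u=300+np.where(row>35)[0].max()+.5; print('edge',v,u,wray(u,v,.105))
# pads dark: inner faces at tip, tips ~13mm above TCP
E
```

```text
t 2.25 station xyz mm [-25.4   2.5 249.1] F [0.9 0.7 0.4] w 1.0005168324349694 R [[0.999, -0.0, 0.035], [-0.035, -0.0, 0.999], [-0.0, -1.0, -0.0]]
cork [293 183  30  29 668] [307.82934132 197.09730539] [-37.32578296   6.06298099]
lr [-50.68685225   6.12398692] [-24.59828154   6.01380345]
edge 120 351.5 [ 2.3268946  71.28094627]
edge 160 350.5 [ 1.8414328 33.581705 ]
edge 240 349.5 [  2.70956426 -48.3347445 ]
edge 280 347.5 [  2.07971757 -96.16000202]
```

Emit:
play_rows:
  increments:
    - [[0,0.01,0.003],[0,0,0]]
    - [[0,0.02,0],[0,0,0]]
    - [[0,0.025,0],[0,0,0]]
    - [[0,0.025,0],[0,0,0]]
    - [[0,0.025,0],[0,0,0]]
    - [[0,0.02,0],[0,0,0]]
    - [[0,0.01,0],[0,0,0]]
    - [[0,0.005,0],[0,0,0]]
    - [[0,0,0],[0,0,0]]
    - [[0,0,0],[0,0,0]]
    - [[0,0,0],[0,0,0]]

```text
t: 3.22
eef_pos: [0.4796, -0.0486, 0.1104]
tool_rot: [-0.707, 0.707, -0.011, 0.012]
contact_force: [-0.4, -0.8, -0.8]
gripper_width: 0.999
```

```bash
python3 - <<'E'
from h import *
from station import *
state()
c=read_camera('scene');cv2.imwrite('pics/s2.png',cv2.resize(c['color'][130:280,230:430,::-1],None,fx=4,fy=4,interpolation=cv2.INTER_CUBIC))
E
```

```text
t 3.2167 station xyz mm [-24.5   6.7 110.4] F [-0.4 -0.8 -0.8] w 0.9994835790337563 R [[0.999, 0.002, 0.033], [-0.033, -0.0, 0.999], [0.002, -1.0, -0.0]]
```

View pics/s2.png

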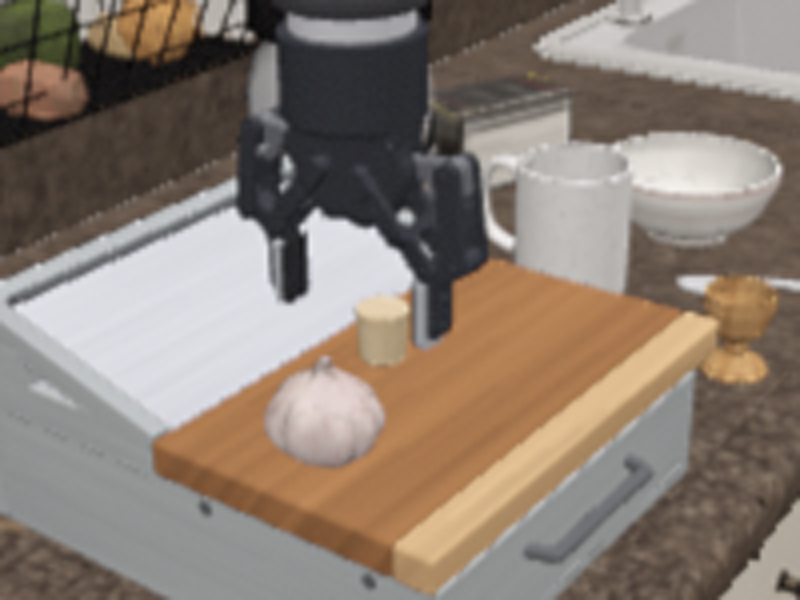

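The near finger stands behind the cork at about (430,340) and the far finger is over the flap at (290,295), with the cork upright between them. I'll descend slowly now.

Emit:
play_rows:
  increments:
    - [[0,0.005,0],[0,0,0]]
    - [[0,0.004,0],[0,0,0]]
    - [[0,0.003,0],[0,0,0]]
    - [[0,0.002,0],[0,0,0]]
    - [[0,0,0],[0,0,0]]
    - [[0,0,0],[0,0,0]]

```text
t: 3.77
eef_pos: [0.4784, -0.0485, 0.0951]
tool_rot: [-0.707, 0.707, -0.012, 0.011]
contact_force: [-0.3, 0.3, 1.4]
gripper_width: 0.997
```

```bash
python3 - <<'E'
from h import *
from station import *
state()
c=read_camera('scene');cv2.imwrite('pics/s3.png',cv2.resize(c['color'][170:240,280:380,::-1],None,fx=8,fy=8,interpolation=cv2.INTER_CUBIC))
E
```

```text
t 3.7667 station xyz mm [-25.7   6.7  95.1] F [-0.3  0.3  1.4] w 0.9972661011566212 R [[0.999, -0.001, 0.032], [-0.032, 0.0, 0.999], [-0.001, -1.0, -0.0]]
```

View pics/s3.png

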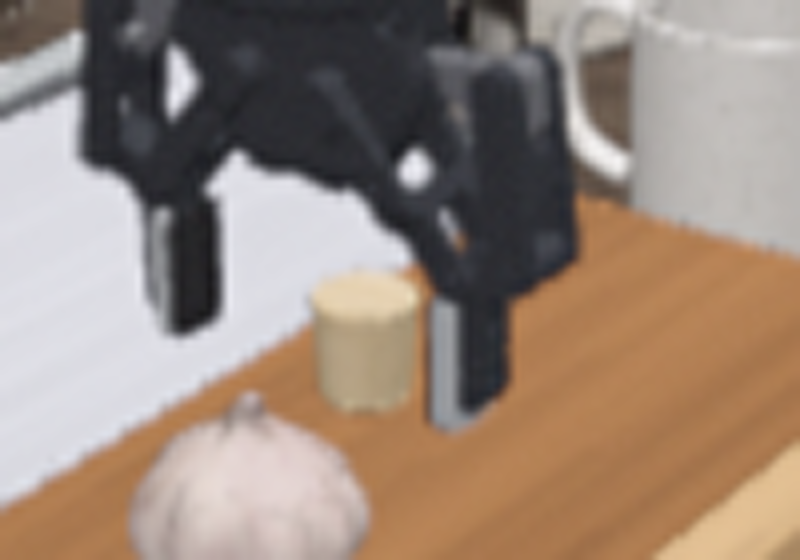

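The tips are just above the board and the cork is untouched. Now I'll slide along station +x. The flap opens first, then the cork follows.

Emit:
play_rows:
  increments:
    - [[0.003,0,-0.001],[0,0,0]]
    - [[0.004,0,0],[0,0,0]]
    - [[0.004,0,0],[0,0,0]]
    - [[0.003,0,0],[0,0,0]]
    - [[0.003,0,0],[0,0,0]]
    - [[0.003,0,0],[0,0,0]]
    - [[0.003,0,0],[0,0,0]]
    - [[0.003,0,0],[0,0,0]]
    - [[0.003,0,0],[0,0,0]]
    - [[0.003,0,0],[0,0,0]]
    - [[0.003,0,0],[0,0,0]]
    - [[0.003,0,0],[0,0,0]]
    - [[0,0,0],[0,0,0]]

```text
t: 4.9
eef_pos: [0.5174, -0.0508, 0.0954]
tool_rot: [0.707, -0.707, 0.011, -0.012]
contact_force: [-1.1, 0.6, 1.7]
gripper_width: 0.996
```

```bash
python3 - <<'E'
from h import *
from station import *
state()
c=read_camera('scene');cv2.imwrite('pics/s4.png',cv2.resize(c['color'][160:240,265:380,::-1],None,fx=7,fy=7,interpolation=cv2.INTER_CUBIC))
E
```

```text
t 4.9 station xyz mm [13.3  5.7 95.4] F [-1.1  0.6  1.7] w 0.9955032136124836 R [[0.999, 0.001, 0.032], [-0.032, 0.0, 0.999], [0.001, -1.0, 0.0]]
```

View pics/s4.png

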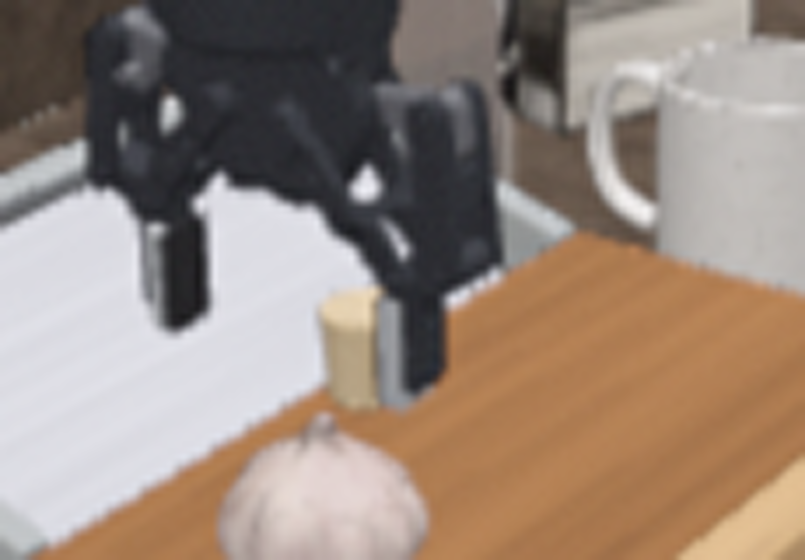

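The near finger at (400,350) is pushing the cork, which is still on the board. I'll check the flap angle from depth before it crosses.

```bash
cat >> h.py <<'E'
def flap(c,lo=30,hi=115):
    S=np.load('st.npz');P=cloud(c);e=P[...,:2]-S['O'];x=1000*(e@S['ex']);y=1000*(e@S['ey']);z=1000*(P[...,2]-.105)
    m=(x>lo)&(x<hi)&(y>40)&(y<115)&(z<40)&(z>-90)&(c['range_z']>0)
    k=m.copy()
    for _ in range(5):
        a=np.polyfit(x[k],z[k],1);k=m&(abs(z-np.polyval(a,x))<6)
    print('flap n',k.sum(),'open rad',-(np.radians(17)-np.arctan(a[0])),'z@120',np.polyval(a,120))
E
python3 - <<'E'
from h import *
from station import *
flap(load('scene'));flap(load('top'))
flap(read_camera('scene'));flap(read_camera('top'))
E
```

```text
flap n 890 open rad -0.005178625575318119 z@120 33.21733918193059
flap n 1059 open rad -0.0005513899751741769 z@120 32.01772906356507
flap n 1032 open rad 0.16840667265629206 z@120 33.00556506808835
flap n 321 open rad 0.16805789254867726 z@120 32.04412019920757
```

The flap is 0.17 open where I'd predicted about 0.25, so the tips sit a few mm high. I'll lower 3 mm, watching the force.

Emit:
play_rows:
  increments:
    - [[0,0.0015,0],[0,0,0]]
    - [[0,0.0015,0],[0,0,0]]
    - [[0,0,0],[0,0,0]]
    - [[0,0,0],[0,0,0]]
    - [[0,0,0],[0,0,0]]

```text
t: 5.47
eef_pos: [0.5164, -0.0508, 0.0922]
tool_rot: [-0.707, 0.707, -0.012, 0.011]
contact_force: [-0.8, 0.3, 2.0]
gripper_width: 0.996
```

```bash
python3 - <<'E'
from h import *
from station import *
state();flap(read_camera('scene'))
E
```

```text
t 5.4667 station xyz mm [12.3  5.7 92.2] F [-0.8  0.3  2. ] w 0.9962132577360662 R [[0.999, -0.0, 0.032], [-0.032, -0.0, 0.999], [-0.0, -1.0, -0.0]]
flap n 1057 open rad 0.20725076477490806 z@120 33.00363243678259
```

Emit:
play_rows:
  increments:
    - [[0,0.001,0],[0,0,0]]
    - [[0,0.001,0],[0,0,0]]
    - [[0,0,0],[0,0,0]]
    - [[0,0,0],[0,0,0]]

```text
t: 5.85
eef_pos: [0.5166, -0.0508, 0.0917]
tool_rot: [-0.707, 0.707, -0.012, 0.011]
contact_force: [-5.2, 0.1, 19.2]
gripper_width: 1.0
```

Emit:
play_rows:
  increments:
    - [[0.002,0,0],[0,0,0]]
    - [[0.003,0,0],[0,0,0]]
    - [[0.003,0,0],[0,0,0]]
    - [[0.002,0,0],[0,0,0]]
    - [[0,0,0],[0,0,0]]
    - [[0,0,0],[0,0,0]]

```text
t: 6.35
eef_pos: [0.5169, -0.0509, 0.0907]
tool_rot: [-0.706, 0.708, -0.019, 0.004]
contact_force: [-28.9, 1.9, 43.7]
gripper_width: 0.996
```

```bash
python3 - <<'E'
from h import *
from station import *
state();flap(read_camera('scene'))
E
```

```text
t 6.35 station xyz mm [12.8  5.6 90.7] F [-28.9   1.9  43.7] w 0.9964687061210393 R [[0.999, -0.02, 0.033], [-0.033, -0.003, 0.999], [-0.02, -1.0, -0.003]]
flap n 1069 open rad 0.24297036561784063 z@120 32.968975372484365
```

The near fingertip met the board (44 N) on the last 2 mm. I'll back off and lift 4 mm, then continue.

Emit:
play_rows:
  increments:
    - [[-0.009,-0.002,0],[0,0,0]]
    - [[0,-0.002,0],[0,0,0]]
    - [[0,0,0],[0,0,0]]
    - [[0,0,0],[0,0,0]]

```text
t: 6.73
eef_pos: [0.5178, -0.0509, 0.0943]
tool_rot: [-0.707, 0.707, -0.011, 0.012]
contact_force: [-0.3, -0.3, 1.2]
gripper_width: 1.0
```

```bash
python3 - <<'E'
from h import *
from station import *
state();flap(read_camera('scene'))
E
```

```text
t 6.7333 station xyz mm [13.8  5.6 94.3] F [-0.3 -0.3  1.2] w 0.9995564467630407 R [[0.999, 0.0, 0.033], [-0.033, -0.0, 0.999], [0.0, -1.0, -0.0]]
flap n 1046 open rad 0.189266506420256 z@120 33.02402291238137
```

Emit:
play_rows:
  increments:
    - [[0.003,0,0],[0,0,0]]
    - [[0.003,0,0],[0,0,0]]
    - [[0.003,0,0],[0,0,0]]
    - [[0.003,0,0],[0,0,0]]
    - [[0.003,0,0],[0,0,0]]
    - [[0.003,0,0],[0,0,0]]
    - [[0.003,0,0],[0,0,0]]
    - [[0.003,0,0],[0,0,0]]
    - [[0,0,0],[0,0,0]]
    - [[0,0,0],[0,0,0]]
    - [[0,0,0],[0,0,0]]

```text
t: 7.7
eef_pos: [0.5419, -0.0516, 0.0945]
tool_rot: [0.707, -0.707, 0.011, -0.012]
contact_force: [-1.6, -0.4, 2.3]
gripper_width: 0.999
```

```bash
python3 - <<'E'
from h import *
from station import *
state();c=read_camera('scene');flap(c)
a=cv2.resize(c['color'][160:240,265:380,::-1],(690,480),interpolation=cv2.INTER_CUBIC);cv2.imwrite('pics/s5.png',a)
E
```

```text
t 7.7 station xyz mm [37.9  5.7 94.5] F [-1.6 -0.4  2.3] w 0.9993035211119808 R [[0.999, 0.001, 0.032], [-0.032, -0.0, 0.999], [0.001, -1.0, 0.0]]
flap n 949 open rad 0.42759023039545313 z@120 32.58931031849657
```

View pics/s5.png

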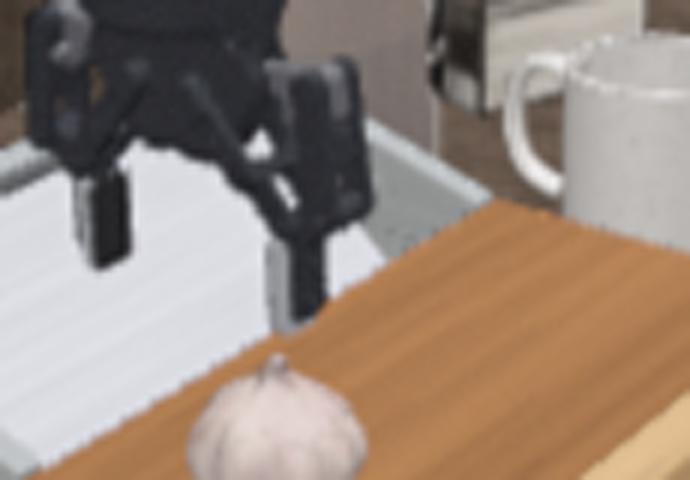

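The cork is no longer on the board and the flap is 0.43 open. I'll open it slightly more and look down the gap with the wrist camera.

Emit:
play_rows:
  increments:
    - [[0.002,0,0],[0,0,0]]
    - [[0.002,0,0],[0,0,0]]
    - [[0,0,0],[0,0,0]]
    - [[0,0,0],[0,0,0]]

```text
t: 8.08
eef_pos: [0.5454, -0.0518, 0.0941]
tool_rot: [-0.707, 0.707, -0.012, 0.011]
contact_force: [-4.5, -0.2, 1.9]
gripper_width: 1.003
```

```bash
python3 - <<'E'
from h import *
from station import *
state();flap(read_camera('scene'));a=read_camera('wrist')['color'][...,::-1];b=read_camera('top')['color'][140:290,225:360,::-1]
cv2.imwrite('pics/w2.png',np.vstack([cv2.resize(a[60:400,120:560],(600,330)),cv2.resize(b,(300,270))[:, :].repeat(1,1) if 0 else np.hstack([cv2.resize(b,(300,270)),np.zeros((270,300,3),np.uint8)])]))
E
```

```text
t 8.0833 station xyz mm [41.3  5.6 94.1] F [-4.5 -0.2  1.9] w 1.002899563335462 R [[0.999, -0.001, 0.032], [-0.032, -0.0, 0.999], [-0.001, -1.0, -0.0]]
flap n 904 open rad 0.48744820135356487 z@120 32.527417265209706
```

View pics/w2.png

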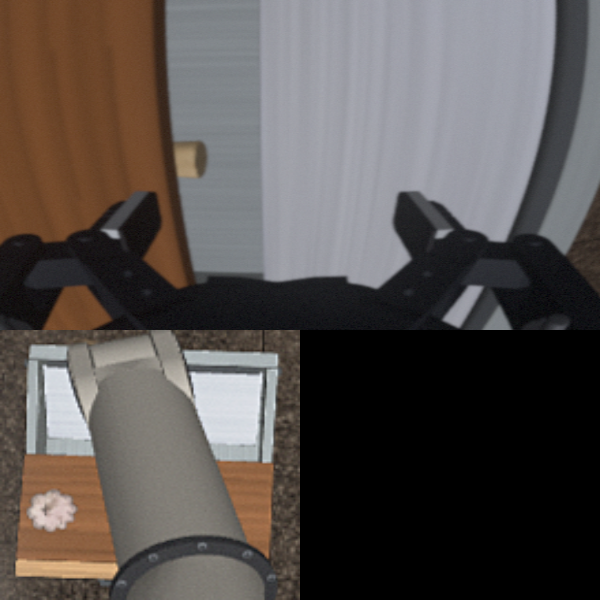

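The cork lies on its side on the box floor, at (190,158) in the wrist view, well clear of the flap. Now I'll withdraw straight up.

Emit:
play_rows:
  increments:
    - [[-0.003,-0.003,0],[0,0,0]]
    - [[0,-0.006,0],[0,0,0]]
    - [[0,-0.01,0],[0,0,0]]
    - [[0,-0.012,0],[0,0,0]]
    - [[0,-0.015,0],[0,0,0]]
    - [[0,-0.02,0],[0,0,0]]
    - [[0,-0.025,0],[0,0,0]]
    - [[0,-0.025,0],[0,0,0]]
    - [[0,-0.025,0],[0,0,0]]
    - [[0,-0.015,0],[0,0,0]]
    - [[0,-0.005,0],[0,0,0]]
    - [[0,0,0],[0,0,0]]
    - [[0,0,0],[0,0,0]]
    - [[0,0,0],[0,0,0]]
    - [[0,0,0],[0,0,0]]

```text
t: 9.48
eef_pos: [0.542, -0.0516, 0.2541]
tool_rot: [0.707, -0.707, 0.012, -0.011]
contact_force: [0.9, -0.2, 0.4]
gripper_width: 1.002
```

```bash
python3 - <<'E'
from h import *
from station import *
state();c=read_camera('scene');flap(c);flap(read_camera('top'))
p=load('scene');d=abs(c['color'].astype(int)-p['color']).sum(-1)
for n,(u0,v0,u1,v1) in dict(garlic=(296,220,328,248),eggcup=(402,198,428,226),mug=(350,165,388,205)).items(): print(n,'changed px',(d[v0:v1,u0:u1]>60).sum())
cv2.imwrite('pics/s6.png',c['color'][...,::-1])
E
```

```text
t 9.4833 station xyz mm [ 37.9   5.6 254.1] F [ 0.9 -0.2  0.4] w 1.002035840602111 R [[0.999, -0.002, 0.032], [-0.032, 0.0, 0.999], [-0.002, -1.0, 0.0]]
flap n 884 open rad -0.005189466377465812 z@120 33.31943229036885
flap n 158 open rad 0.006719413731944235 z@120 32.3467953124613
garlic changed px 6
eggcup changed px 0
mug changed px 0
```

View pics/s6.png

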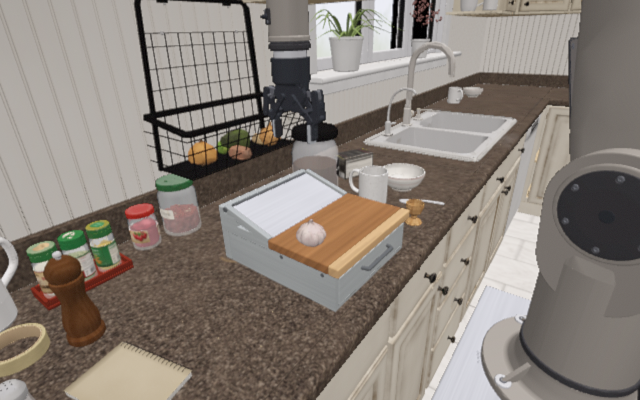

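The board is clear apart from the garlic at (312,232), the flap is shut, and the garlic, mug and egg cup haven't moved. I'll hand it in.

```bash
python3 -c "
from station import *
print(hand_in())"
```

```text
the job is handed in; nothing more can be done
None
```

The cork is in the scrap box and the flap has sprung shut. I handed the job in at about 9.5 s.

With the gripper fully open, the far finger held the flap down (0.43 to 0.49 rad at the end). The near finger pushed the cork over the board's edge, and I then lifted straight out.

**Last checks:**
- **Cork:** the wrist camera showed it lying on the box floor before I withdrew.
- **Flap:** after withdrawal, depth from the two fixed cameras gave an angle of −0.005 and +0.007 rad, which is shut.
- **Other objects:** the egg cup and mug showed no changed pixels. The garlic showed 6, probably because the cork no longer stands behind it.
- **Robot:** it was touching nothing, with a contact force of about 1 N or less.

**What went off plan:**
- **Fingertip on the board:** with the cork just short of the edge, I lowered the fingers 2 mm too far and a fingertip pressed on the board. The wrist read about 44 N up and 29 N sideways. The fault lists a 40 N limit for the arm or gripper body. I believe only the fingertip touched, but I couldn't confirm that. I backed off at once.
- **Flap opening:** it opened less than I had predicted. At the moment the cork tipped over the edge I estimate 0.3 to 0.33 rad, just under the 0.35 given for a free drop. It fell through without jamming.

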